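Turn the microscope's rotary stage to the camera line

TASK

Turn the microscope's round black stage with a fingertip, by pushing one of its two upright posts sideways, until the white index line on the stage lines up with the orange line on the fixed scale ring (you may turn it in either direction). Turn it smoothly and gently, without pinching the posts, and do not touch the culture dish, which must stay seated at the centre of the stage. Leave the flask, the bottle and the tip box where they stand, and finish with the hand clear.

Things in the scene. Friction and masses are not known exactly. Their poses are not given: they have to be found in the camera images.
- microscope: Inverted microscope with a camera, fixed to the bench. Origin on the bench on its optical axis, about which the stage turns; z up; +y is the operator's end with the camera, -x the side facing the robot (yaw varies up to 0.3 rad). Foot 220 mm wide in x, y = -270 to +190 mm; camera to y = +265. Stage plate 220 x 270 mm, top at 197 mm. Above the stage all is open but for the pillar.
- pillar (a point): Hinge of the cream illumination pillar, 190 mm above the bench, on the microscope's -y end, 235 mm from its axis. The pillar is fixed, tilted back away from the stage: it and its lamp stand between y = -150 and -500 mm, up to 70 mm wide in x, up to 650 mm high, nowhere nearer than 150 mm to the stage's axis.
- stage (a joint): Angle of the round black stage (disc 176 mm across, 4 mm thick, top 207 mm above the bench), rad, counter-clockwise positive from above. Turns more than a full turn either way and stays where left: friction about 0.09 N m (1.3 N at a post), no spring. The white index line lies at this angle from the microscope's +x axis; lined up with the orange line it reads 2.618 or -3.665.
- index_mark (a point): Outer end of the white index line (4 mm wide, 36 mm long, radial) on the stage, at 88 mm radius, at the level of the disc's top.
- orange_line (a point): Inner end of the orange line (4 mm wide, 16 mm long, radial), at 88 mm radius, at the level of the disc's top. The line is painted on the fixed pale scale ring around the disc (radius 88 to 106 mm, top 4 mm below the disc's top) among dark lines every 5 degrees. Lined up, the index mark coincides with this point.
- stage_center (a point): Centre of the disc's top, on the turning axis.
- post_a (a point): Centre of the top of a finger post: ridged upright aluminium pin, 12 mm diameter, standing 26 mm above the disc, fixed to it at 70 mm radius, 90 degrees counter-clockwise from the index line.
- post_b (a point): Centre of the top of the other, equal finger post, opposite the first, 90 degrees clockwise from the index line.
- dish: Round clear culture dish with lid and pink medium, 62 mm diameter, 15 mm high, loose, lying in a 3 mm high seat ring (72 mm outside) at the centre of the disc and turning with it. Origin at the centre of its underside, z up.
- flask: Clear culture flask with blue cap lying flat on the bench on the robot's side of the microscope, 85 x 150 mm, 36 mm high. Origin under its middle, z up, neck along +y.
- bottle: Pink medium bottle with blue cap, 66 mm diameter, 140 mm high, on the bench past the camera end of the microscope. Origin at the centre of its underside, z up.
- tipbox: Blue box of pipette tips, 82 x 118 mm, 56 mm high, on the bench on the robot's side of the microscope. Origin at the centre of its underside, z up.

How it is judged (in metres and radians):
On the way:
1. a fingertip pushes the stage (contact force between the fingers and stage above 0.3 N), for 0.05 s.
At the end, for the whole second after the job is handed in: The index mark is within 3.8 mm (2.5 degrees, half a division) of the orange line, the stage at rest, the dish flat in its seat (within 4 mm of the centre and of its height), flask, bottle and tip box within 15 mm of where they stood and upright (horizontal distance between index_mark and orange_line below 0.0038 m and velocity of joint stage between -0.03 and 0.03 rad/s and horizontal distance between dish and stage_center below 0.004 m and z of dish in the frame of stage_center below 0.004 m and angle between dish's own z axis and vertical below 0.1 rad and distance of each of flask, bottle, tipbox from where it was at the start of the episode below 0.015 m and angle between each of flask, bottle, tipbox's own z axis and vertical below 0.2 rad); the robot touches nothing.
It fails at once if the dish is touched (contact force between any of the fingers, the arm and dish above 0.5 N).
It fails at once if the dish is lifted, tipped or pushed out of its seat (not (horizontal distance between dish and stage_center below 0.004 m and z of dish in the frame of stage_center below 0.004 m and angle between dish's own z axis and vertical below 0.1 rad)).
It fails at once if the stage is spun faster than 3 rad/s (velocity of joint stage above 3 rad/s or velocity of joint stage below -3 rad/s).
It fails at once if the stage or a post is pinched or pressed with more than 30 N (contact force between the fingers and stage above 30 N).
It fails at once if the flask, the bottle or the tip box is moved more than 15 mm or tipped (not (distance of each of flask, bottle, tipbox from where it was at the start of the episode below 0.015 m and angle between each of flask, bottle, tipbox's own z axis and vertical below 0.2 rad)).
It also fails if it takes over 48 s, if anything falls off the work surface, if the arm or the gripper's body presses on something with over 40 N, if the wrist force passes 120 N, or if a joint passes its speed limit or range.

ROBOT

A 6-joint arm with a two-finger parallel gripper is mounted at the origin on the work surface. World frame = base frame: x ahead of the robot, y to its left, z up, the work surface at z = 0. Lengths are in mm, angles in rad, forces in N, time in s.
With the tool pointing down it reaches from about 350 to 925 mm from the base axis. Payload 6.4 kg.
Tool frame: the origin (TCP) lies midway between the tips of the shut fingers; the grasp point (between the pads) lies 19 mm behind it (env.grip_depth is the distance from the TCP to the grasp point, in mm); z points along the fingers, y is the direction in which the jaws open and shut (so a half turn about z gives the same grasp; the last joint's range is limited). The gripper opens to 85 mm and grips with 20 to 120 N. Pads are 22 mm wide; open, the fingers measure 114 mm over their backs; the gripper's body (76 mm by 85 mm) begins 54 mm behind the grasp point. The pads swing forward as they close: fully open they stand 13 mm farther back than shut.
Start: joints at [1.14, 0.245, 1.558, -0, 1.339, -0.174], TCP at [165.088, 628.697, 231.29] pointing down, gripper open.
Joint ranges: [-3.13, 3.13], [-1.02, 2.26], [0.13, 2.54], [-0.95, 4.09], [0.21, 2.88], [-2.74, 2.74]. Speed limits (rad/s): [2.57, 2.57, 3.14, 3.14, 3.14, 3.14].

INTERFACE

Orientations are given as [roll, pitch, yaw] about the fixed x, y, z axes, in that order (R = Rz(yaw) Ry(pitch) Rx(roll)).
In Python, from station import env, viewer, hand_in gives the robot as it stands.
- The arm moves only by the tool drive_tool, never from a script. Its argument "commands" is one flat list of numbers, 5 for each row, row after row: the gripper command: -1 is fully open, 1 is shut, values between are in proportion, then the shift along the tool's x, y, z in mm, then the turn about the tool's z in degrees. A call has 1 to 10 rows; each row is the pose to reach, as a shift and turn from the pose measured when the call began, along the tool's axes at that moment; what a row does not reach only later rows make up. A row lasts 1/8 s, in which the tool goes at most 62.5 mm and 10.7 degrees, less where a joint would pass 70% of its speed; a pose out of reach is approached as far as the arm can. A call with a gripper value outside its range is refused whole. The fingers move at their own pace and stop on an object; "force" is the grip in N (left out, the last holds). Time passes only in rows, so rows that repeat a pose let the fingers close. It gives the time, the measured TCP pose, the force and the opening at its end, in the units of the state.
- env.state(): the state, without advancing time (a new reading comes with each control period).
- viewer.get_image(name): name is "scene" or "top" or "wrist"; returns a dict with "frame" (480x640x3 uint8, red, green, blue), "z_map" (480x640 float32, mm along the optical axis (not along the pixel's ray), 0 where there is no reading), "K" (3x3 intrinsics, pixels), "origin" and "attitude" of the camera in the world; the wrist camera has in their place "tool_from_camera" (4x4, takes a point from camera to tool coordinates, whose origin is the TCP and whose axes are the flange's). Camera axes: x right, y down, z forward; pixel columns grow to the right and rows downward; lengths in mm; the calibration is good to about 2 mm. A picture is of the moment at which its call begins: read the wrist's pose just before it.
- hand_in(): hands the job in, once; it reports no verdict.
The state is a dict: "t": time; "q": joint angles; "joint_vel": joint speeds; "joint_efforts": joint torques, N m; "eef_pos": TCP position; "tcp_rot": TCP orientation; "wrist_force": force on the tool from outside, world axes, zero at the start; "wrist_torque": the same for the moment, N m; "width": finger opening in mm.
Only numpy, scipy, OpenCV 4.12 (cv2) and the standard library are available. Lean on these libraries where they do the work, as an engineer would, in place of code of your own. Each camera call takes 0.05 s, during which the arm holds its last target. There are 200 camera calls.

## Working session

There is one attempt and no reset: what is moved stays moved. The work goes in short steps, Python scripts to look and compute and a tool call to move; the robot and the scene stay as the last step left them, time stands still between calls to the robot, and variables do not carry over. Pictures are saved under pics/ and viewed, about 8 in all and at most 12, crops included, and the job is handed in when it is done.

Besides the shell and the picture viewer there is one more tool, called after ">>>" as name(argument=value, ...) on one line, values as JSON. drive_tool: Moves the arm, as the interface text tells. Its arguments: {"type":"object","properties":{"commands":{"type":"array"},"force":{"type":"number"}},"required":["commands"]}

```bash
mkdir -p pics
cat > h.py <<'E'
import numpy as np, cv2
from station import env, viewer, hand_in
from scipy.spatial.transform import Rotation as Ro
def shot(n,f=None):
    s=env.state(); im=viewer.get_image(n)
    if f: cv2.imwrite('pics/'+f,im['frame'][:,:,::-1])
    K=np.array(im['K'])
    if n=='wrist':
        T=np.eye(4);T[:3,:3]=Ro.from_euler('xyz',s['tcp_rot']).as_matrix();T[:3,3]=s['eef_pos']
        C=T@np.array(im['tool_from_camera'])
    else:
        C=np.eye(4);A=np.array(im['attitude'],float)
        C[:3,:3]=A if A.shape==(3,3) else Ro.from_euler('xyz',A).as_matrix();C[:3,3]=im['origin']
    return im['frame'],np.array(im['z_map']),K,C
def onplane(u,v,K,C,z):
    d=C[:3,:3]@np.linalg.solve(K,[u,v,1.]);return C[:3,3]+d*(z-C[2,3])/d[2]
def cloud(Z,K,C):
    v,u=np.indices(Z.shape);p=np.stack([(u-K[0,2])/K[0,0]*Z,(v-K[1,2])/K[1,1]*Z,Z],-1)
    return p@C[:3,:3].T+C[:3,3]
E
python3 - <<'E'
from h import *
print({k:np.round(v,3) for k,v in env.state().items()})
for n in ('top','scene','wrist'):
    f,Z,K,C=shot(n,n+'1.png'); np.savez('pics/'+n+'1',f=f,Z=Z,K=K,C=C); print(n,C.round(2).tolist(),K[0,0])
E
```

```text
{'t': np.float64(0.0), 'q': array([ 1.14 ,  0.246,  1.559,  0.   ,  1.339, -0.174]), 'joint_vel': array([ 0.   ,  0.   , -0.   , -0.001,  0.001,  0.002]), 'joint_efforts': array([-2.0000e-03, -4.2951e+01, -3.2612e+01, -0.0000e+00,  5.0000e-03,
        0.0000e+00]), 'eef_pos': array([164.817, 628.19 , 230.18 ]), 'tcp_rot': array([-3.14 , -0.   ,  2.885]), 'wrist_force': array([ 0.826, -0.101,  0.485]), 'wrist_torque': array([-0.049, -0.006, -0.029]), 'width': np.float64(84.909)}
top [[0.01, -0.99, 0.16, 391.99], [-1.0, -0.0, 0.03, 77.62], [-0.03, -0.16, -0.99, 1076.61], [0.0, 0.0, 0.0, 1.0]] 526.0522448503309
scene [[-0.6, 0.53, -0.6, 1212.42], [0.8, 0.38, -0.46, 607.95], [-0.01, -0.76, -0.65, 869.65], [0.0, 0.0, 0.0, 1.0]] 554.9564492096624
wrist [[0.25, 0.92, 0.29, 89.07], [0.97, -0.24, -0.08, 647.56], [-0.0, 0.3, -0.95, 373.27], [0.0, 0.0, 0.0, 1.0]] 430.6056183385926
```

View pics/top1.png

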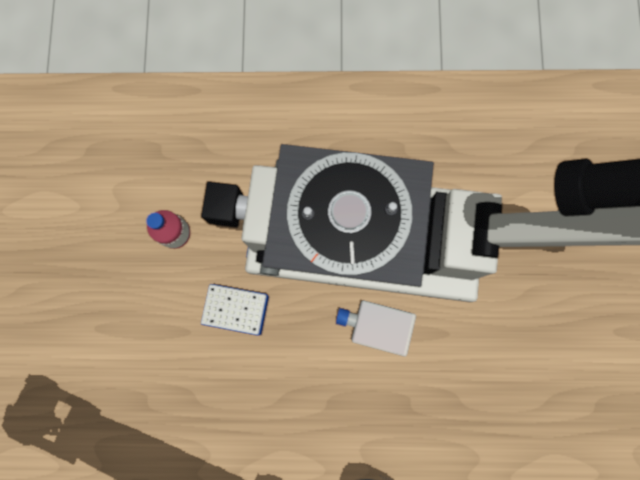

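View pics/scene1.png

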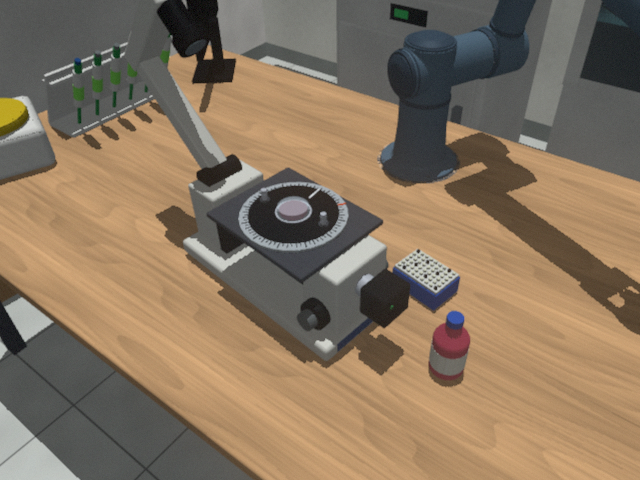

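The top view shows the disc centre near (350,212), index line running to about (353,262), orange mark at (315,258), and posts at (307,213) and (393,208). That means a clockwise turn of about 35–40°. The scene view confirms the open space above the stage. Next I'll measure these numerically.

```bash
cat > m.py <<'E'
from h import *
def measure(f,Z,K,C):
    """fit the ring/disc on known heights from colour + depth"""
    P=cloud(Z,K,C); a=f.astype(int); 
    hsv=cv2.cvtColor(f,cv2.COLOR_RGB2HSV)
    def pts(m,z): v,u=np.nonzero(m); return np.array([onplane(x,y,K,C,z)[:2] for x,y in zip(u,v)])
    lvl=(P[...,2]>190)&(P[...,2]<222)
    pale=lvl&(hsv[...,2]>140)&(hsv[...,1]<60)
    A=pts(pale,203.)
    c=np.array(M0) if M0 is not None else np.median(A,0)
    for _ in range(15):
        r=np.hypot(*(A-c).T); B=A[(r>82)&(r<112)]
        s=np.linalg.lstsq(np.c_[2*B,np.ones(len(B))],(B**2).sum(1),rcond=None)[0]; c=s[:2]
    print('centre',c.round(1),'meanR',np.hypot(*(B-c).T).mean().round(1),len(B))
    org=lvl&(a[...,0]-a[...,2]>50)&(a[...,0]-a[...,1]>30)
    O=pts(org,203.);r=np.hypot(*(O-c).T);O=O[(r>84)&(r<110)];d=(O-c).mean(0)
    W=pts(pale,207.);r=np.hypot(*(W-c).T);W=W[(r>50)&(r<84)]
    P2=P[(P[...,2]>224)&(P[...,2]<240)]; rr=np.hypot(*(P2[:,:2]-c).T); P2=P2[(rr>55)&(rr<85)]
    return c,O,W,P2
M0=None
E
python3 - <<'E'
import m; from m import *
m.M0=None
D=np.load('pics/top1.npz');f,Z,K,C=[D[k] for k in ('f','Z','K','C')]
m.M0=onplane(350,212,K,C,203)[:2];print(m.M0)
c,O,W,P2=measure(f,Z,K,C)
ang=lambda p:np.degrees(np.arctan2(*(p-c)[::-1]))
print('orange',len(O),ang(O.mean(0)),'white',[ (len(x),ang(x.mean(0))) for x in [W[np.abs((W-c)[:,0]/np.hypot(*(W-c).T)+1)<.2]]])
for s in (1,-1):
    q=P2[s*(P2[:,1]-c[1])>0]; print('post',len(q),q.mean(0).round(1),ang(q.mean(0)[:2]),np.hypot(*(q.mean(0)[:2]-c)))
for n,z in (((240,205),100),((168,230),140),((235,310),56),((384,328),36)): print(n,onplane(*n,K,C,z).round())
E
```

```text
[586.3555136  40.4120709]
centre [586.8  42.1] meanR 97.3 3675
orange 20 143.02941932721947 white [(68, np.float64(-176.78741320508618))]
post 49 [580.7 112.6 231.7] 94.92714524909428 70.77015978255614
post 52 [589.1 -26.4 232.5] -88.10351534980762 68.56911166917708
(240, 205) [623. 246. 100.]
(168, 230) [566. 370. 140.]
(235, 310) [425. 257.  56.]
(384, 328) [393. -32.  36.]
```

Measured: the index sits at about 183° and the orange line at 143°, so the turn is about -40°. Post b is at 93° on the robot's left side. With the present yaw, the finger face normal matches the mid-chord direction, so a straight push along tool -x will do it. I'll shut the fingers and go to a point above the pre-contact pose.

>>> drive_tool(commands=[1,0,0,-45,0,1,-30,-25,-45,0,1,-70,-55,-45,0,1,-110,-85,-45,0,1,-155,-120,-45,0,1,-200,-155,-45,0,1,-245,-190,-45,0,1,-290,-225,-45,0,1,-330,-255,-45,0,1,-360,-280,-45,0], force=20)

```text
t: 1.4
eef_pos: [442.9, 264.3, 275.5]
tcp_rot: [-3.14, -0.0, 2.884]
wrist_force: [-0.0, -0.3, 0.1]
width: -0.4
```

>>> drive_tool(commands=[1,-30,-25,0,0,1,-70,-55,0,0,1,-105,-82,0,0,1,-126,-98,0,0,1,-136,-106,0,0,1,-136,-106,0,0,1,-136,-106,0,0])

```text
t: 2.28
eef_pos: [546.8, 128.0, 275.6]
tcp_rot: [-3.14, -0.001, 2.885]
wrist_force: [0.2, 1.1, -0.5]
width: 0.2
```

```bash
cat > s.py <<'E'
import sys,m; from m import *
np.set_printoptions(suppress=True)
st=env.state();print(st['t'],st['eef_pos'].round(1),st['tcp_rot'][2],st['q'].round(2))
f,Z,K,C=shot('wrist',sys.argv[1]+'w.png')
f,Z,K,C=shot('top',sys.argv[1]+'t.png')
cv2.imwrite('pics/'+sys.argv[1]+'c.png',cv2.resize(f[130:300,260:440,::-1],None,fx=3,fy=3,interpolation=cv2.INTER_CUBIC))
E
python3 s.py a
python3 - <<'E'
import cv2,numpy as np
a=cv2.imread('pics/ac.png');b=cv2.imread('pics/aw.png')
cv2.imwrite('pics/a.png',np.hstack([cv2.resize(b,(440,330)),cv2.resize(a,(349,330))]))
E
```

```text
2.275 [546.8 128.  275.6] 2.8845890598329382 [ 0.03  0.    1.74 -0.    1.4  -1.29]
```

View pics/a.png

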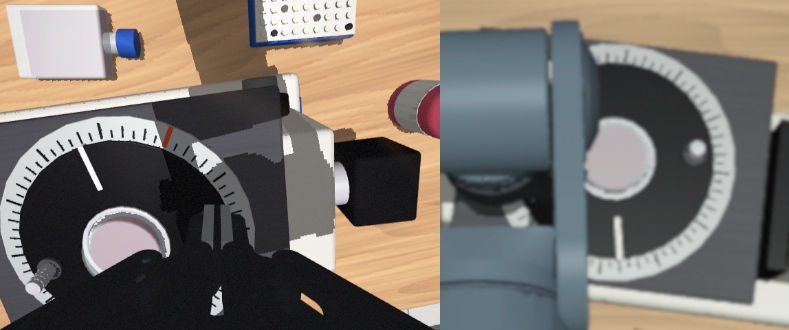

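The left half (wrist view) shows the index line around (90,168) and the orange mark at (168,135), so the wrist camera can track both. The fingers stand behind the post as planned. Descending to z≈215.

>>> drive_tool(commands=[1,0,0,15,0,1,0,0,30,0,1,0,0,45,0,1,0,0,55,0,1,0,0,60,0,1,0,0,60,0,1,0,0,60,0])

```text
t: 3.25
eef_pos: [547.2, 127.9, 216.3]
tcp_rot: [-3.14, 0.001, 2.885]
wrist_force: [-0.8, 0.3, -0.2]
width: 0.4
```

```bash
cat > w.py <<'E'
import sys; from h import *
st=env.state();print(round(st['t'],2),st['eef_pos'].round(1),st['wrist_force'].round(1))
f,Z,K,C=shot('wrist',sys.argv[1]+'.png')
c=np.array([586.8,42.1]) if len(sys.argv)<3 else np.array(eval(sys.argv[2]))
hsv=cv2.cvtColor(f,cv2.COLOR_RGB2HSV);a=f.astype(int)
v,u=np.indices(Z.shape);P=cloud(Z,K,C)
def sel(m,z,r0,r1):
    d=(np.stack([u[m],v[m],np.ones(m.sum())])); d=C[:3,:3]@np.linalg.solve(K,d)
    p=(C[:3,3:]+d*(z-C[2,3])/d[2])[:2].T; r=np.hypot(*(p-c).T); k=(r>r0)&(r<r1); return p[k]
fitA=sel((hsv[...,2]>120)&(hsv[...,1]<50)&(abs(P[...,2]-203)<6),203.,70,125)
q=fitA; cc=c
for _ in range(20):
    r=np.hypot(*(q-cc).T); B=q[(r>87)&(r<107)]
    # robust: geometric ring centre by inner/outer mid radius 97
    r=np.hypot(*(B-cc).T)[:,None]; J=-(B-cc)/r; cc=cc+np.linalg.lstsq(J,97-r[:,0],rcond=None)[0]
print('ring centre',cc.round(1),len(B)); c=cc
O=sel((a[...,0]-a[...,2]>40)&(a[...,0]-a[...,1]>30)&(abs(P[...,2]-203)<8),203.,86,108)
W=sel((hsv[...,2]>130)&(hsv[...,1]<60)&(abs(P[...,2]-207)<5),207.,54,84)
an=lambda p:np.degrees(np.arctan2(*(p-c).T[::-1]))%360
o=an(O); w=an(W); w=w[(w>120)&(w<210)]
w=w[abs(w-np.median(w))<6]
print('orange',len(o),np.median(o).round(2),'white',len(w),np.median(w).round(2),w.std().round(2),'togo',(np.median(o)-np.median(w)).round(2))
E
python3 w.py b1
```

```text
3.25 [547.2 127.9 216.3] [-0.8  0.3 -0.2]
ring centre [586.9  41.6] 9894
orange 426 143.76 white 832 184.92 1.15 togo -41.17
```

Both measurements agree on about -41°. Now a slow push: contact is expected at about 21 mm, and I'll go to 45 mm first.

>>> drive_tool(commands=[1,-6,0,0,0,1,-12,0,0,0,1,-17,0,0,0,1,-21,0,0,0,1,-25,0,0,0,1,-30,0,0,0,1,-35,0,0,0,1,-40,0,0,0,1,-43,0,0,0,1,-45,0,0,0])

```text
t: 4.55
eef_pos: [590.9, 116.4, 216.4]
tcp_rot: [-3.14, 0.001, 2.885]
wrist_force: [-0.6, 1.6, 0.0]
width: 0.3
```

```bash
python3 w.py b2
```

```text
4.55 [590.9 116.4 216.4] [-0.6  1.6  0. ]
ring centre [586.4  42. ] 10197
orange 558 143.79 white 1056 165.55 1.1 togo -21.76
```

View pics/b2.png

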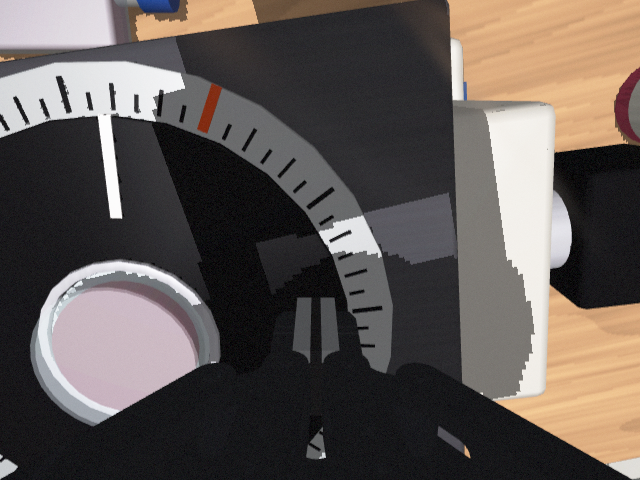

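Index at (105,115), orange at (205,130): about 4.3 divisions left, which matches the computed 21.8°. By geometry that is about 26 mm more, so I'll push 22 mm and check.

>>> drive_tool(commands=[1,-4,0,0,0,1,-8,0,0,0,1,-12,0,0,0,1,-16,0,0,0,1,-19,0,0,0,1,-21,0,0,0,1,-22,0,0,0,1,-22,0,0,0])

```text
t: 5.6
eef_pos: [612.5, 110.7, 216.5]
tcp_rot: [-3.141, 0.002, 2.885]
wrist_force: [-0.9, -0.8, -0.2]
width: -0.2
```

```bash
python3 w.py b3
```

```text
5.6 [612.5 110.7 216.5] [-0.9 -0.8 -0.2]
ring centre [588.3  40.2] 10044
orange 634 143.66 white 1085 146.51 1.02 togo -2.85
```

>>> drive_tool(commands=[1,-1,0,0,0,1,-2,0,0,0,1,-3,0,0,0,1,-3,0,0,0,1,-3,0,0,0])

```text
t: 6.28
eef_pos: [615.5, 110.0, 216.6]
tcp_rot: [-3.141, 0.002, 2.885]
wrist_force: [-1.3, 0.4, -0.6]
width: -0.0
```

```bash
python3 w.py b4 [587,41.8]; python3 -c "
import cv2;a=cv2.imread('pics/b4.png');cv2.imwrite('pics/b4c.png',cv2.resize(a[0:300,100:400],(600,600)))"
```

```text
6.28 [615.5 110.  216.6] [-1.3  0.4 -0.6]
ring centre [589.9  40.5] 8531
orange 628 144.33 white 1066 145.22 1.03 togo -0.89
```

View pics/b4c.png

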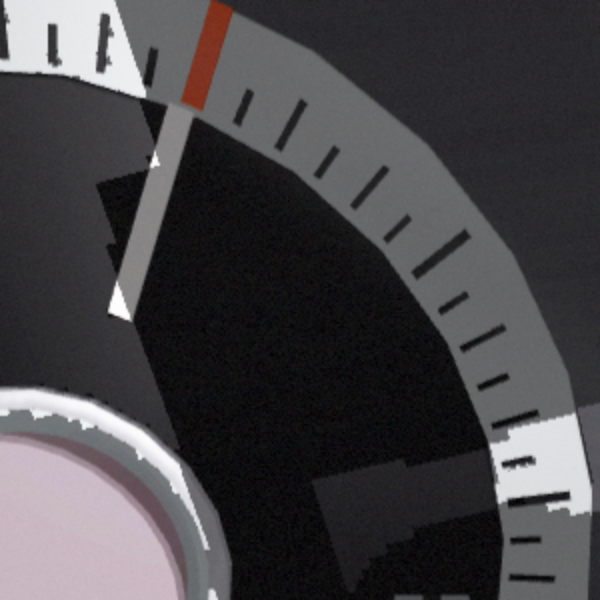

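The index end at (180,104) is about half a line width short of the orange line's inner end at (193,107), so 1–2 mm remain. One more small push.

>>> drive_tool(commands=[1,-1,0,0,0,1,-1.5,0,0,0,1,-1.5,0,0,0])

```text
t: 6.7
eef_pos: [617.1, 109.6, 216.6]
tcp_rot: [-3.141, 0.002, 2.885]
wrist_force: [-1.2, 0.5, 1.2]
width: -0.0
```

```bash
python3 w.py b5
```

```text
6.7 [617.1 109.6 216.6] [-1.2  0.5  1.2]
ring centre [590.7  40.5] 7820
orange 604 144.6 white 1039 144.62 1.03 togo -0.02
```

Aligned by measurement. Back off, lift, and withdraw to look from the top camera.

>>> drive_tool(commands=[1,4,0,0,0,1,12,0,0,0,1,20,0,0,0,1,22,0,-15,0,1,22,0,-35,0,1,22,0,-60,0,1,35,20,-70,0,1,65,50,-75,0,1,85,70,-75,0,1,90,75,-75,0])

```text
t: 8.0
eef_pos: [548.9, 206.3, 293.4]
tcp_rot: [3.141, 0.005, 2.887]
wrist_force: [0.1, 0.3, 0.1]
width: -0.0
```

>>> drive_tool(commands=[1,30,25,0,0,1,70,60,0,0,1,110,95,0,0,1,140,125,0,0,1,155,140,0,0,1,160,145,0,0,1,160,145,0,0,1,160,145,0,0])

```text
t: 9.0
eef_pos: [431.4, 386.2, 292.8]
tcp_rot: [3.141, 0.005, 2.885]
wrist_force: [-0.3, -0.0, 0.7]
width: 0.1
```

```bash
python3 s.py e; python3 w.py ew [587,42]
python3 - <<'E'
import m;from m import *
f,Z,K,C=shot('top');m.M0=np.array([586.8,42.1])
c,O,W,P2=measure(f,Z,K,C)
an=lambda p:np.degrees(np.arctan2(*(p-c).T[::-1]))%360
w=an(W);w=w[abs(w-145)<12];print('top: orange',np.median(an(O)),'white',len(w),w.mean())
a=cv2.imread('pics/ec.png');b=cv2.imread('pics/ew.png')
cv2.imwrite('pics/e.png',np.hstack([cv2.resize(b,(440,330)),cv2.resize(a,(349,330))]))
E
```

```text
9.0 [431.4 386.2 292.8] 2.8852943720981084 [ 0.54  0.03  1.68 -0.    1.43 -0.78]
9.1 [431.3 386.2 292.7] [-0.5  0.4  0.2]
ring centre [495.5  34.1] 0
orange 0 nan white 0 nan nan togo nan
centre [586.8  42.1] meanR 97.3 3811
top: orange 142.99630746485963 white 71 142.05473757832152
  return _methods._mean(a, axis=axis, dtype=dtype,
  ret = ret.dtype.type(ret / rcount)
  ret = _var(a, axis=axis, dtype=dtype, out=out, ddof=ddof,
  arrmean = um.true_divide(arrmean, div, out=arrmean,
  ret = ret.dtype.type(ret / rcount)
```

View pics/e.png

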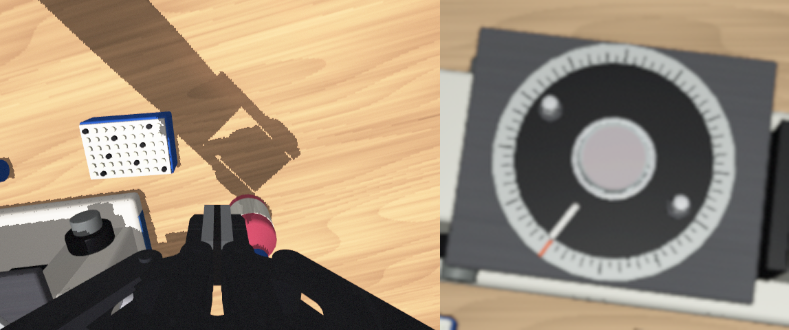

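The line and orange mark form one straight line at about (550,240) on the right half, the dish is centred, and the hand is clear. Handing in.

```bash
python3 -c "
from station import hand_in; print(hand_in())"
```

```text
the job is handed in; nothing more can be done
None
```

I turned the stage about 41° clockwise by pushing post b with the shut fingertips. The white index line now lines up with the orange line, and I handed the job in at about 9 s on the robot's clock.

- **Alignment:** The wrist camera, just before I let go of the post, read 0.0° off. The top camera, after the hand withdrew, read about 0.9° past. It had also differed from the wrist camera by about 1° at the start. Both are inside the 2.5° limit.
- **Wrist check:** The last wrist-camera measurement gave nothing, because the stage was out of its view by then.
- **Surroundings:** The final top picture shows the dish centred in its seat. I kept the arm's path away from the flask, bottle and tip box, but did not re-measure where they stand.
- **Forces:** The wrist force reading stayed below about 2 N in every reading I took. The hand finished clear, about 380 mm from the stage axis.

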